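# Set a relay piece on the light stage with sprung tongs

## Robot

A 6-joint arm with a two-finger parallel gripper is mounted at the origin on the work surface. World frame = base frame: x ahead of the robot, y to its left, z up, the work surface at z = 0. Lengths are in m, angles in degrees, forces in N, time in s.
With the tool pointing down it reaches from about 0.3 to 0.75 m from the base axis. Payload 8.5 kg.
Tool frame: the origin (TCP) lies on the centre line of the jaws, within the pads' length; the fingertips stand 14 mm ahead of it and the grasp point (between the pads) lies 5 mm behind it; z points along the fingers, x is the direction in which the jaws open and shut, and the axes are right-handed (so a half turn about z gives the same grasp; the last joint's range is limited). The gripper opens to 85 mm and grips with 20 to 120 N. Pads are 22 mm wide; open, the fingers measure 114 mm over their backs; the gripper's body (76 mm by 85 mm) begins 54 mm behind the grasp point. The pads swing forward as they close: fully open they stand 13 mm farther back than shut.
Start: joints at [-82.294, 21.807, 74.336, -0, 83.858, -12.336], TCP at [0.188, -0.517, 0.22] pointing down, gripper open.
Joint ranges: [-178.18, 178.18], [-50.72, 133.34], [12.68, 142.11], [-81.47, 261.47], [9.98, 163.14], [-165.26, 165.26]. Speed limits (degrees/s): [136.94, 136.94, 180, 180, 180, 180].

## Interface

Orientations are given as a 3x3 rotation matrix whose columns are the frame's x, y, z axes.
In Python, from rig import * gives the robot as it stands.
- The arm moves only by the shell command python3 -m crank 'ROWS' [FORCE]. ROWS is JSON, one flat list of numbers, 7 for each row, row after row: the turn, a rotation vector about the world's x, y, z in rad, then the shift along the world's x, y, z in m, then the opening in per cent of the stroke, from 0 (shut) to 100 (fully open). A call has 1 to 20 rows; each row shifts and turns the commanded pose from where the row before left it; what a row does not reach is not made up. A row lasts 1/10 s, in which the tool goes at most 50 mm and 8.59 degrees, less where a joint would pass 70% of its speed; a pose out of reach is approached as far as the arm can. A call is refused whole if a number of a shift passes 0.05 or a number of a turn 0.15, either way. A call with a gripper value outside its range is refused whole. The fingers move at their own pace and stop on an object; FORCE is the grip in N (left out, the last holds). Time passes only in rows, so rows that do not move let the fingers close. It gives the time, the measured TCP pose, the force and the opening at its end, in the units of the state.
- observe(): the state, without advancing time (a new reading comes with each control period).
- get_image(name): name is "side" or "top" or "wrist"; returns a dict with "frame" (384x512x3 uint8, red, green, blue), "fov_y" (degrees; the focal length in pixels is half the picture's height over the tangent of half this angle, whatever the lens; pixels are square), "cx", "cy" (the principal point, pixels), "world_to_cam" (4x4, takes a point from world to camera coordinates). Camera axes: x right, y up, looking along -z (the intrinsics and any distortion apply to the point x, -y, -z); pixel columns grow to the right and rows downward; lengths in m; the calibration is good to about 2 mm. A picture is of the moment at which its call begins. There is no depth.
- close_job(): hands the job in, once; it reports no verdict.
The state is a dict: "time_s": time; "q": joint angles; "qvel": joint speeds; "joint_efforts": joint torques, N m; "position": TCP position; "tool_rot": TCP orientation; "ft_force": force on the tool from outside, world axes, zero at the start; "wrist_torque": the same for the moment, N m; "grip_width": finger opening in m.
Only numpy, scipy, OpenCV 4.12 (cv2) and the standard library are available. Lean on these libraries where they do the work, as an engineer would, in place of code of your own. Each camera call takes 0.05 s, during which the arm holds its last target. There are 200 camera calls.

## Task

Pick up the sprung tongs and with them, never with the gripper's fingers, carry the short relay piece to the light stage and set it down gently, flat over the round window in the middle of the plate, centred between the two stops and with its long side square to the line that joins the stops. Then lay the tongs back flat on the middle of their cork mat and let go of them, and last throw the toggle on the grey switch box fully over to its far side to turn on the stage light. Leave everything else on the bench where it is.

Things in the scene. Friction and masses are not known exactly. Their poses are not given: they have to be found in the camera images.
- tongs: Steel sprung tongs lying flat, like big tweezers, 160 mm long, 80 g: a bow at the back and two splayed legs (10 mm high, 4 mm thick) running to +x. Origin: on the underside and centre line, midway between the two black rubber finger pads; +x to the jaw tips (75 mm ahead), y is the squeezing direction, z up. Leg hinges 70 mm and bow end 90 mm behind the origin. Balances at the pads.
- tongs_grip (a point): Where to take the tongs from above: between the rubber pads, 12 mm above the tongs' origin. Pads: 34 mm long (x), 24 mm high from the underside. Width over the pads: 50 mm at rest, 46 mm to carry with open jaws (about 4 N on each pad), 41 mm when the jaws grip the 22 mm relay (spring pushes back about 9 N on each pad; squeeze harder), 34 mm fully shut. They spring open by themselves.
- tongs_jaws (a point): Middle between the two tong jaws, 65 mm ahead (+x) of the tongs' origin and 6 mm above their underside. Each jaw is 20 mm long in x and 12 mm high (from the underside up); the gap between them is 39 mm at rest, 22 mm when the legs are parallel, 9 mm fully shut.
- jaw_left (a joint): Angle of the left leg of the tongs (rad): 0 at rest, sprung open; 0.064 with the legs parallel (jaw gap 22 mm); 0.115 fully shut. The right leg mirrors it. Spring 10 N m/rad in each leg.
- relay: The short circuit piece to be moved, lying on the bench: brown board 34 x 22 x 3 mm under a black relay block 26 x 22 x 13 mm (16 mm high in all), small bright metal label on top, about 30 g. Origin: centre of the underside; x along its 34 mm length, z up. Grip it with the tongs across its 22 mm width, tongs parallel to its x. It may end either way round.
- strip: Bystander: a longer piece, brown board 66 x 22 x 3 mm with a narrow black terminal strip on it (12 mm high in all) and a row of six brass screws. Not to be moved. Origin: centre of the underside, x along its length. It and the relay may have changed places.
- stage: Fixed aluminium stage plate, 110 mm (x) x 130 mm (y) x 12 mm thick, with a 20 mm round window in the middle of its top and two dark steel stop blocks on top. Origin: centre of the underside, z up.
- stage_centre (a point): Middle of the stage's upper face (centre of the round window), axes as the stage's. The stops stand to its +y and -y: each 36 mm long in x, 12 mm in y, 10 mm high above the plate, inner faces 45 mm from this point (90 mm apart). The lane between them along x is open at both ends; the relay's 34 mm length must lie along x (either way round).
- mat: Cork mat fixed to the bench, 240 mm (x) x 110 mm (y) x 3 mm thick; the tongs lie on it, tips to its +x. Origin: centre of the underside.
- switchbox: Fixed grey plastic switch box 90 mm (x) x 70 mm (y) x 50 mm high, with a 20 mm steel collar 6 mm high in the middle of its top, out of which the toggle stands. Origin: centre of the underside; the toggle swings from its -x (near the robot) to its +x side.
- toggle (a joint): Toggle angle (rad): 0 leaning to the box's -x side (off), 0.5 upright, 1.0 leaning to its +x side (on). Pivot at the box's centre, 54 mm above the bench, axis along the box's y. It stays where it is left; about 1.3 N at the ball moves it.
- toggle_tip (a point): Centre of the 14 mm ball at the end of the 8 mm thick steel toggle, 50 mm from the pivot; about 98 mm above the bench when off or on, 104 mm when upright.
- saucer: Bystander: white ceramic saucer, 110 mm across, 18 mm high.
- clip: Bystander: stainless steel spring clip, about 52 x 22 x 20 mm.
- driver: Bystander: screwdriver with a wooden handle, 170 mm long, lying flat.
There are look-alikes about, which are no part of the job. Several things have the shape of the tongs; the one meant has the colours described above.

How it is judged (in metres and radians):
On the way, in this order (a step that is already met when the one before it is completed fails the run):
1. the relay piece is lifted clear of the bench in the jaws of the tongs, which the gripper holds (height (world z) of relay above 0.01 m and contact force between tongs and relay above 0.3 N and contact force between the fingers and tongs above 0.5 N), for 0.2 s.
2. the relay piece lies flat, centred and square on the stage between the stops, free of the tongs, while the gripper still holds the tongs (x of relay in the frame of stage_centre between -0.006 and 0.006 m and y of relay in the frame of stage_centre between -0.005 and 0.005 m and z of relay in the frame of stage_centre between -0.003 and 0.003 m and angle between the x axis of relay and the x axis of stage, either way round below 0.17 rad and angle between relay's own z axis and vertical below 0.08 rad and contact force between tongs and relay below 0.05 N and linear speed of relay below 0.03 m/s and contact force between the fingers and tongs above 0.3 N), for 0.2 s.
3. the tongs lie flat on their mat, let go (x of tongs in the frame of mat between -0.06 and 0.06 m and y of tongs in the frame of mat between -0.05 and 0.05 m and z of tongs in the frame of mat below 0.008 m and angle between tongs's own z axis and vertical below 0.1 rad and contact force between the fingers and tongs below 0.05 N and linear speed of tongs below 0.03 m/s), for 0.2 s.
4. the toggle is thrown over to its far side (value of joint toggle above 0.8 rad), for 0.1 s.
At the end, for the whole second after the job is handed in: Relay flat, at rest and free on the stage, within 6 mm (x) and 5 mm (y, between stops) of its middle, long side within 0.17 rad of the stage's x; tongs flat, released, at rest on the mat, origin within 60 mm (x) and 50 mm (y) of its middle; toggle beyond 0.8 rad (all of step 3 and x of relay in the frame of stage_centre between -0.006 and 0.006 m and y of relay in the frame of stage_centre between -0.005 and 0.005 m and z of relay in the frame of stage_centre between -0.003 and 0.003 m and angle between the x axis of relay and the x axis of stage, either way round below 0.17 rad and angle between relay's own z axis and vertical below 0.08 rad and contact force between tongs and relay below 0.05 N and linear speed of relay below 0.03 m/s and value of joint toggle above 0.8 rad); the robot touches nothing.
It fails at once if the gripper's fingers or the arm touch the relay piece (contact force between any of the fingers, the arm and relay above 0.3 N).
It fails at once if the relay piece strikes or is dropped onto the stage (faster than 0.45 m/s within 15 mm of the plate) (horizontal distance between relay and stage_centre below 0.06 m and z of relay in the frame of stage_centre below 0.015 m and linear speed of relay above 0.45 m/s).
It fails at once if a bystander is moved more than 20 mm (distance of any of strip, saucer, clip, driver from where it was at the start of the episode above 0.02 m).
It also fails if it takes over 56 s, if anything falls off the work surface, if the arm or the gripper's body presses on something with over 40 N, if the wrist force passes 120 N, or if a joint passes its speed limit or range.

## Working session

There is one attempt and no reset: what is moved stays moved. The work goes in short steps, Python scripts to look and compute and a shell command to move; the robot and the scene stay as the last step left them, time stands still between calls to the robot, and variables do not carry over. Pictures are saved under pics/ and viewed, about 8 in all and at most 12, crops included, and the job is handed in when it is done.

```bash
mkdir -p pics; ls
cat > h.py <<'E'
from rig import *
import numpy as np, cv2
def K(im):
    f=im["frame"].shape[0]/2/np.tan(np.radians(im["fov_y"])/2); return f,im["cx"],im["cy"]
def ray(im,u,v,z):
    f,cx,cy=K(im); M=np.array(im["world_to_cam"]); R=M[:3,:3]; c=-R.T@M[:3,3]
    d=R.T@np.array([(u-cx)/f,-(v-cy)/f,-1.]); return c+d*(z-c[2])/d[2]
def pix(im,p):
    f,cx,cy=K(im); M=np.array(im["world_to_cam"]); q=M[:3,:3]@np.array(p)+M[:3,3]
    return cx+f*q[0]/-q[2], cy-f*q[1]/-q[2]
def grab(n,name,s=1.5):
    im=get_image(n); cv2.imwrite("pics/"+name,cv2.resize(im["frame"][:,:,::-1],None,fx=s,fy=s)); return im
E
python3 - <<'E'
from h import *
for n in ["top","side","wrist"]:
    im=grab(n,n+"0.png"); M=np.array(im["world_to_cam"]);print(n,im["fov_y"],im["cx"],im["cy"],-M[:3,:3].T@M[:3,3],[k for k in im])
    np.save(n+"0.npy",im,allow_pickle=True)
print(observe())
E
```

```text
pics
top 53.93342789334544 255.49821101601844 203.58263382409936 [ 0.42109179 -0.08389317  1.33545478] ['frame', 'fov_y', 'cx', 'cy', 'world_to_cam']
side 43.4107161612387 258.1005296627466 191.20637988864974 [0.46181742 0.9063297  1.07926353] ['frame', 'fov_y', 'cx', 'cy', 'world_to_cam']
wrist 66.99278608468282 255.99334329857183 196.46773867637336 [ 0.25391006 -0.49234774  0.37303336] ['frame', 'fov_y', 'cx', 'cy', 'world_to_cam']
{'time_s': 0.15, 'q': array([-8.22931218e+01,  2.18324076e+01,  7.43703121e+01, -2.06631735e-04,
        8.38557475e+01, -1.23350551e+01]), 'qvel': array([ 0.05106467, -0.12129461, -0.32785331, -0.06080275,  0.06920125,
       -0.04479024]), 'joint_efforts': array([ 1.69502589e-03, -4.48625028e+01, -2.31344247e+01, -1.82443910e-04,
        3.81643986e-03,  2.42136815e-05]), 'position': array([ 0.18846377, -0.51647799,  0.21927723]), 'tool_rot': array([[ 3.42708083e-01, -9.39441936e-01, -1.40400318e-04],
       [-9.39441416e-01, -3.42708044e-01,  1.01074724e-03],
       [-9.97654659e-04, -2.14493374e-04, -9.99999479e-01]]), 'ft_force': array([ 0.40029669, -0.10974164,  0.19282241]), 'wrist_torque': array([-0.03227126,  0.01394995,  0.04606152]), 'grip_width': 0.08522497931943103}
```

View pics/top0.png

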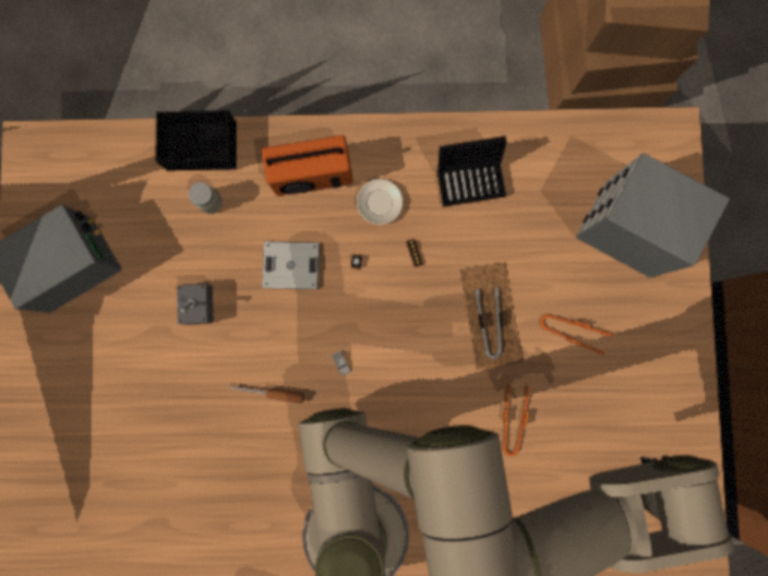

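View pics/side0.png

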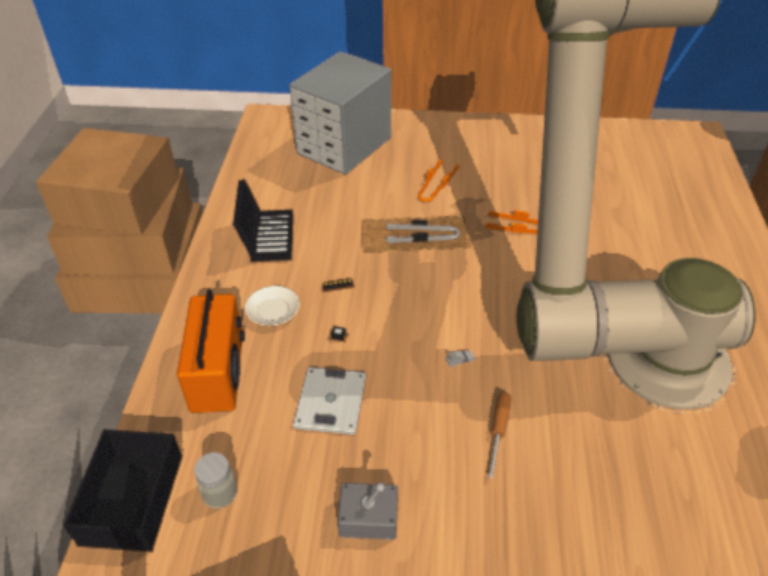

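The top view (shown 1.5x) has the tongs on the mat at about (490,322), the relay at (356,262), the strip at (416,252), the stage at (291,265) and the switch box at (195,304). The orange tongs are look-alikes.

Run:
```python
from h import *
t=np.load("top0.npy",allow_pickle=True).item(); s=np.load("side0.npy",allow_pickle=True).item()
P=lambda u,v,z:ray(t,u/1.5,v/1.5,z).round(3)[:2]
Q=lambda u,v,z:ray(s,u/1.5,v/1.5,z).round(3)[:2]
print("tongs bow/tips",P(494,357,.008),P(488,290,.008),"side",Q(457,234,.008),Q(388,234,.008))
print("mat",[P(*c,.003) for c in [(461,267),(507,263),(523,361),(476,367)]],[Q(*c,.003) for c in [(363,219),(362,252),(470,248),(466,217)]])
print("relay",P(356,262,.016),Q(339,332,.016),"strip",P(416,252,.01),Q(338,284,.01))
print("stage",P(291,265,.012),Q(331,398,.012))
print("stops",P(269,264,.022),P(314,265,.022),Q(335,373,.022),Q(325,419,.022))
print("box",P(195,304,.05),Q(368,498,.05),"tip",Q(379,488,.098),P(187,303,.098))
```

```text
tongs bow/tips [ 0.402 -0.331] [ 0.56  -0.322] side [ 0.404 -0.323] [ 0.558 -0.311]
mat [array([ 0.616, -0.261]), array([ 0.624, -0.37 ]), array([ 0.392, -0.399]), array([ 0.38 , -0.289])] [array([ 0.62 , -0.365]), array([ 0.611, -0.253]), array([ 0.375, -0.284]), array([ 0.384, -0.389])]
relay [ 0.631 -0.013] [ 0.63  -0.008] strip [ 0.653 -0.155] [ 0.65  -0.144]
stage [0.627 0.141] [0.626 0.146]
stops [0.629 0.191] [0.625 0.086] [0.624 0.097] [0.629 0.198]
box [0.536 0.355] [0.538 0.356] tip [0.519 0.365] [0.534 0.356]
```

```bash
python3 -m crank '[0,0,-0.14,0.03,0.024,0.005,100, 0,0,-0.14,0.03,0.024,0.005,100, 0,0,0,0.03,0.024,0.005,100, 0,0,0,0.03,0.024,0.005,100, 0,0,0,0.03,0.024,0,100, 0,0,0,0.03,0.024,0,100, 0,0,0,0.03,0.024,0,100, 0,0,0,0.03,0.024,0,100,0,0,0,0,0,0,100,0,0,0,0,0,0,100]'
python3 - <<'E'
from h import *
im=grab("wrist","w1.png"); np.save("w1.npy",im,allow_pickle=True)
print(observe()["position"],observe()["tool_rot"][:,0])
E
```

```text
time_s: 1.15
position: [0.4287, -0.3242, 0.2395]
tool_rot: [[0.071, -0.997, -0.001], [-0.997, -0.071, 0.0], [-0.0, 0.001, -1.0]]
ft_force: [0.6, -0.4, -0.4]
grip_width: 0.0854
[ 0.4281792  -0.32485163  0.23950164] [ 6.99141887e-02 -9.97552984e-01 -2.25110558e-04]
```

View pics/w1.png

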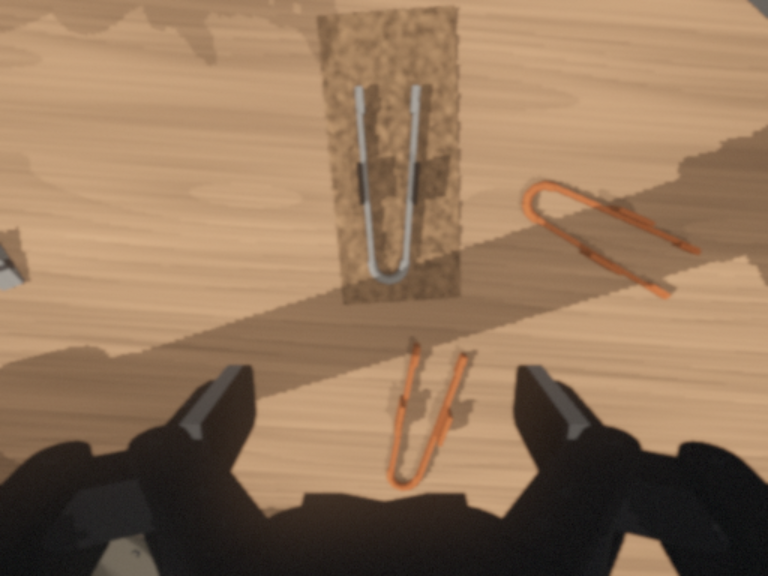

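The wrist view (1.5x) shows the steel tongs with tips at (360,88) and (416,88), pads at (362,184) and (415,184), and the bow end at (390,283). The mat corners are (318,15), (457,8), (461,297) and (344,303).

Run:
```python
from h import *
t=np.load("w1.npy",allow_pickle=True).item()
P=lambda u,v,z:ray(t,u/1.5,v/1.5,z).round(4)[:2]
M=t["world_to_cam"]; print(np.array(M).round(3))
a=(P(360,88,.014)+P(416,88,.014))/2; b=P(390,283,.008); c=(P(362,184,.027)+P(415,184,.027))/2
print("tips",P(360,88,.014),P(416,88,.014),a,"bow",b,"len",np.hypot(*(a-b)),"yaw",np.degrees(np.arctan2(*(a-b)[::-1])),"pads",P(362,184,.027),P(415,184,.027),c,"from ends",b+(a-b)*90/165)
m=[P(*q,.003) for q in [(318,15),(457,8),(461,297),(344,303)]];print("mat",m,sum(m)/4)
```

```text
[[ 0.071 -0.997  0.    -0.354]
 [ 0.959  0.068 -0.274 -0.349]
 [ 0.273  0.02   0.962 -0.508]
 [ 0.     0.     0.     1.   ]]
tips [ 0.5603 -0.2954] [ 0.5635 -0.34  ] [ 0.5619 -0.3177] bow [ 0.4004 -0.3314] len 0.16208004195458497 yaw 4.848776515906379 pads [ 0.4867 -0.3018] [ 0.4898 -0.3449] [ 0.48825 -0.32335] from ends [ 0.48849091 -0.32392727]
mat [array([ 0.6124, -0.2587]), array([ 0.625 , -0.3674]), array([ 0.3903, -0.3988]), array([ 0.3768, -0.29  ])] [ 0.501125 -0.328725]
```

```bash
python3 -m crank '[0,0,0.015,0.012,0,-0.03,100, 0,0,0,0.012,0,-0.03,100, 0,0,0,0.012,0,-0.03,100, 0,0,0,0.012,0.001,-0.03,100, 0,0,0,0.012,0,-0.03,100, 0,0,0,0,0,-0.03,100, 0,0,0,0,0,-0.025,100, 0,0,0,0,0,-0.015,100, 0,0,0,0,0,0,90, 0,0,0,0,0,0,75, 0,0,0,0,0,0,60, 0,0,0,0,0,0,60, 0,0,0,0,0,0,57, 0,0,0,0,0,0,57]' 40
python3 - <<'E'
from h import *
im=grab("wrist","w2.png"); o=observe();print(o["position"],o["tool_rot"][:,0],o["ft_force"],o["grip_width"])
E
```

```text
time_s: 2.6
position: [0.4886, -0.3237, 0.0201]
tool_rot: [[0.085, -0.996, 0.0], [-0.996, -0.085, -0.0], [0.0, -0.0, -1.0]]
ft_force: [0.9, -0.8, -0.5]
grip_width: 0.0483
[ 0.48856215 -0.32370521  0.01999368] [ 8.47653527e-02 -9.96400890e-01  3.19026898e-04] [-0.57030853  1.03933259  0.31423612] 0.04873927384480871
```

View pics/w2.png

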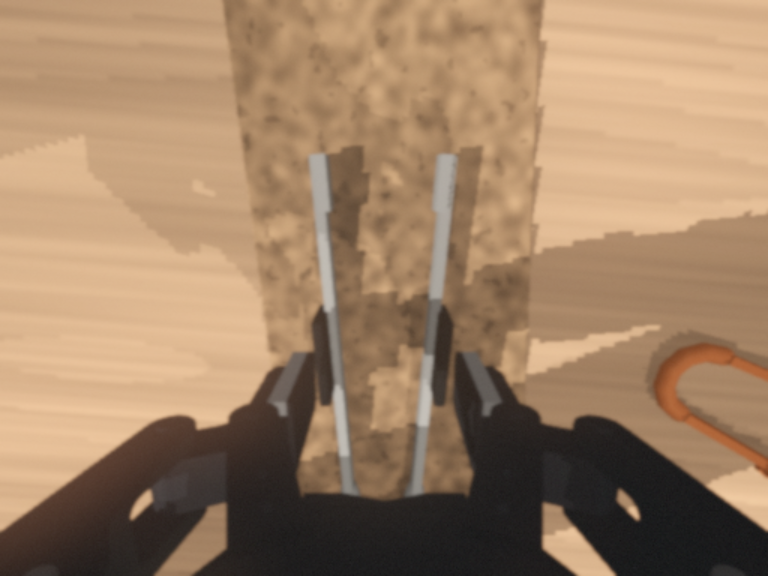

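The fingers straddle the rubber pads. The tong tips are at (319,155) and (446,155), and the front edges of the pads at (320,308) and (444,308).

```bash
python3 - <<'E'
from h import *
t=get_image("wrist"); P=lambda u,v,z:ray(t,u/1.5,v/1.5,z).round(4)[:2]
a=(P(319,155,.015)+P(446,155,.015))/2
print("tips",P(319,155,.015),P(446,155,.015),a,"padfront",P(320,308,.027),P(444,308,.027))
E
python3 -m crank '[0,0,0,0,0,0,54, 0,0,0,0,0,0,54, 0,0,0,0,0,0,53, 0,0,0,0,0,0,53,0,0,0,0,0,0,53]' 40
```

```text
tips [ 0.5614 -0.2945] [ 0.5651 -0.3385] [ 0.56325 -0.3165 ] padfront [ 0.5096 -0.2988] [ 0.5133 -0.3425]
time_s: 3.2
position: [0.4885, -0.3237, 0.0197]
tool_rot: [[0.085, -0.996, -0.0], [-0.996, -0.085, 0.0], [-0.0, 0.0, -1.0]]
ft_force: [-0.5, 0.1, -0.1]
grip_width: 0.0452
```

```bash
python3 -m crank '[0,0,0,0,0,0.01,53, 0,0,0,0,0,0.02,53, 0,0,0,0,0,0.03,53, 0,0,0,0,0,0.04,53, 0,0,0,0.005,0.02,0.02,53, 0,0,0,0.005,0.04,0.01,53, 0,0,0,0.005,0.04,0,53, 0,0,0,0.005,0.04,0,53, 0,0,0,0.005,0.04,0,53, 0,0,0,0.005,0.04,0,53, 0,0,0,0.005,0.04,0,53, 0,0,0,0.005,0.033,0,53, 0,0,0,0.005,0.02,0,53, 0,0,0,0,0,0,53, 0,0,0,0,0,0,53, 0,0,0,0,0,0,53]'
python3 - <<'E'
from h import *
im=grab("wrist","w3.png"); np.save("w3.npy",im,allow_pickle=True)
o=observe();print(o["position"],o["tool_rot"],o["ft_force"],o["grip_width"])
E
```

```text
time_s: 4.8
position: [0.5335, -0.0116, 0.15]
tool_rot: [[0.084, -0.996, 0.0], [-0.996, -0.084, -0.0], [0.0, -0.0, -1.0]]
ft_force: [-0.5, -0.8, -0.2]
grip_width: 0.0455
[ 0.53340938 -0.01164486  0.14990943] [[ 8.34001573e-02 -9.96516128e-01  1.41718013e-04]
 [-9.96516126e-01 -8.34001775e-02 -1.43041749e-04]
 [ 1.54362717e-04 -1.29294581e-04 -9.99999980e-01]] [-0.34488925 -0.23643842 -0.41387895] 0.04501192837076136
```

View pics/w3.png

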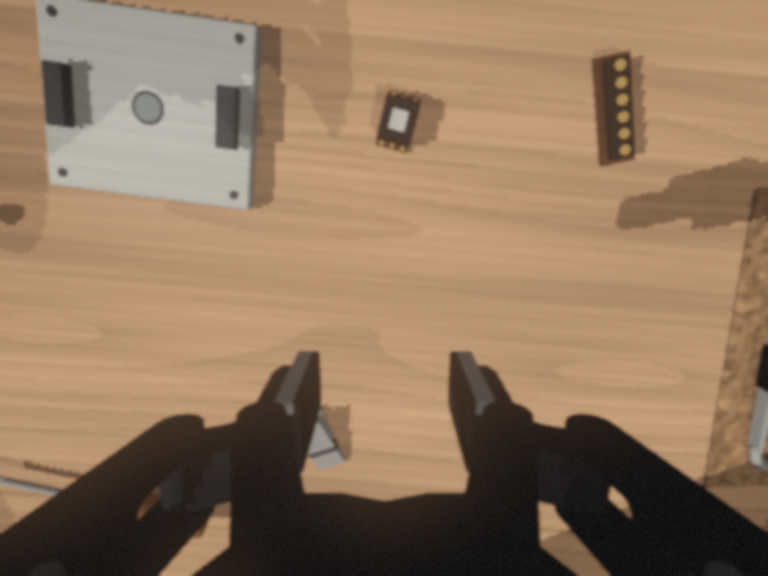

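The tongs were left on the mat: their pad is visible at (765,360), so the grip never took. The same view gives the relay label at (398,120), relay ends at (405,92) and (392,148), the window at (147,107), stage corners at (258,25), (248,209) and (50,184), and stop tops at about (52,94) and (227,117).

Run:
```python
from h import *
t=np.load("w3.npy",allow_pickle=True).item(); P=lambda u,v,z:ray(t,u/1.5,v/1.5,z).round(4)[:2]
yaw=lambda a,b:np.degrees(np.arctan2(*(b-a)[::-1])).round(1)
a,b=P(392,148,.003),P(405,92,.003); print("relay",P(398,120,.016),(a+b)/2,a,b,yaw(a,b))
print("stage",P(147,107,.012),"corners",P(258,25,.012),P(248,209,.012),P(50,184,.012),yaw(P(248,209,.012),P(258,25,.012)),yaw(P(248,209,.012),P(50,184,.012))-90)
g=cv2.cvtColor(t["frame"],cv2.COLOR_RGB2GRAY)[50:115,235:295]
hsv=cv2.cvtColor(t["frame"],cv2.COLOR_RGB2HSV)[50:115,235:295]
# relay: dark-or-label blob
m=((hsv[...,2]<75)).astype(np.uint8); m=cv2.morphologyEx(m,cv2.MORPH_CLOSE,np.ones((7,7)))
n,l,s,c=cv2.connectedComponentsWithStats(m); i=1+s[1:,4].argmax(); cn=cv2.findContours((l==i).astype(np.uint8),0,2)[0][0]
r=cv2.minAreaRect(cn); bp=cv2.boxPoints(r)+[235,50]; print(r,s[i],[P(*(1.5*q),.012) for q in bp])
im=grab("top","top1.png"); np.save("top1.npy",im,allow_pickle=True)
f=cv2.resize(im["frame"][160:260,290:370,::-1],None,fx=6,fy=6,interpolation=cv2.INTER_CUBIC)
k=cv2.resize(t["frame"][50:115,235:295,::-1],None,fx=9,fy=9,interpolation=cv2.INTER_CUBIC)[:600]
k=cv2.resize(t["frame"][45:120,235:295,::-1],(320,400),interpolation=cv2.INTER_CUBIC)
out=np.zeros((600,800,3),np.uint8); out[:600,:480]=f; out[:400,480:]=k; cv2.imwrite("pics/c1.png",out)
```

```text
relay [ 0.6338 -0.0116] [ 0.63495 -0.01215] [ 0.6178 -0.0095] [ 0.6521 -0.0148] -8.8
stage [0.6287 0.1443] corners [0.6796 0.0759] [0.5714 0.0819] [0.5767 0.2101] -3.2 -2.4000000000000057
((34.75, 21.25), (21.21320343017578, 12.020814895629883), 45.0) [24 15 19 19 87] [array([ 0.644 , -0.0039]), array([ 0.6519, -0.0111]), array([ 0.6403, -0.0263]), array([ 0.6322, -0.0191])]
```

View pics/c1.png

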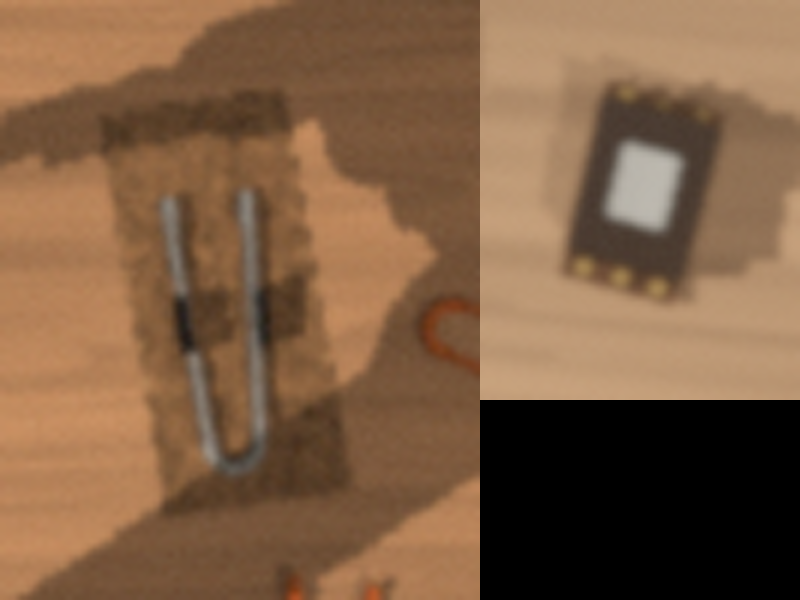

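The relay crop (right) confirms a yaw of about -8°. In the top crop (left) the tongs lie on the mat with tips at (170,200) and (247,192) and the bow at (235,472).

Run:
```python
from h import *
t=np.load("top1.npy",allow_pickle=True).item(); P=lambda x,y,z:ray(t,290+x/6,160+y/6,z).round(4)[:2]
a=(P(170,200,.014)+P(247,192,.014))/2; b=P(235,472,.008); c=(P(184,322,.027)+P(263,314,.027))/2
print(a,b,np.hypot(*(a-b)),np.degrees(np.arctan2(*(a-b)[::-1])),c,b+(a-b)*90/165)
t=np.load("top0.npy",allow_pickle=True).item()
cv2.imwrite("pics/c2.png",cv2.resize(t["frame"][160:260,290:370,::-1],None,fx=6,fy=6,interpolation=cv2.INTER_CUBIC))
w=np.load("w3.npy",allow_pickle=True).item();Q=lambda u,v,z:ray(w,u/1.5,v/1.5,z).round(4)[:2]
print(Q(765,360,.027),Q(752,455,.008))
```

```text
[ 0.56135 -0.319  ] [ 0.4    -0.3302] 0.16173825305103304 3.970778029396136 [ 0.489   -0.32305] [ 0.48800909 -0.32409091]
[ 0.4996 -0.2785] [ 0.4121 -0.3132]
```

```bash
python3 -m crank '[0,0,0,-0.005,-0.02,0,75, 0,0,0,-0.005,-0.04,0,75, 0,0,0,-0.005,-0.04,0,75, 0,0,0,-0.005,-0.04,0,75, 0,0,0,-0.005,-0.04,0,75, 0,0,0,-0.005,-0.04,0,75, 0,0,0,-0.005,-0.04,0,75, 0,0,0,-0.005,-0.032,-0.01,75, 0,0,0,-0.005,-0.02,-0.02,75, 0,0,0,0,0,-0.04,75, 0,0,0,0,0,-0.04,75, 0,0,0,0,0,-0.02,75, 0,0,0,0,0,0,70,0,0,0,0,0,0,70]'
python3 -m crank '[0,0,0,0,0,-0.003,70, 0,0,0,0,0,-0.002,70,0,0,0,0,0,0,70]'
```

```text
time_s: 6.3
position: [0.4885, -0.3234, 0.0204]
tool_rot: [[0.084, -0.996, 0.001], [-0.996, -0.084, -0.001], [0.001, -0.0, -1.0]]
ft_force: [-0.0, 1.1, 1.1]
grip_width: 0.0596
time_s: 6.6
position: [0.4886, -0.3228, 0.0153]
tool_rot: [[0.085, -0.996, 0.001], [-0.996, -0.085, -0.001], [0.001, -0.001, -1.0]]
ft_force: [-0.5, -0.1, 0.8]
grip_width: 0.0599
```

```bash
for i in 1 2 3 4; do python3 -m crank '[0,0,0,0,0,-0.002,70,0,0,0,0,0,0,70]' | grep -E "posi|ft_"; done
```

```text
position: [0.4885, -0.3226, 0.0127]
ft_force: [0.1, -0.1, 1.0]
position: [0.4884, -0.3226, 0.0105]
ft_force: [-0.6, 0.7, 0.3]
position: [0.4884, -0.3226, 0.0084]
ft_force: [-0.0, -0.2, 0.7]
position: [0.4884, -0.3226, 0.0065]
ft_force: [-0.1, 0.0, -0.6]
```

```bash
for i in 1 2 3 4; do python3 -m crank '[0,0,0,0,0,-0.002,60,0,0,0,0,0,0,60]' | grep -E "posi|ft_|grip"; done
```

```text
position: [0.4885, -0.3227, 0.0045]
ft_force: [-0.2, 0.1, -0.2]
grip_width: 0.051
position: [0.4884, -0.3226, 0.0025]
ft_force: [0.4, -1.1, -0.4]
grip_width: 0.0513
position: [0.4884, -0.3226, 0.0005]
ft_force: [-0.5, 0.5, -0.5]
grip_width: 0.0508
position: [0.4884, -0.3226, -0.0015]
ft_force: [0.0, -0.1, 0.0]
grip_width: 0.051
```

```bash
for i in 1 2 3; do python3 -m crank '[0,0,0,0,-0.0003,-0.002,60,0,0,0,0,0,0,60]' | grep -E "posi|ft_|grip"; done
python3 - <<'E'
from h import *
im=grab("wrist","w4.png"); np.save("w4.npy",im,allow_pickle=True)
s=get_image("side");u,v=map(int,pix(s,[.4885,-.3237,.05]));cv2.imwrite("pics/s4.png",cv2.resize(s["frame"][v-50:v+50,u-66:u+66,::-1],None,fx=6,fy=6,interpolation=cv2.INTER_CUBIC))
E
```

```text
position: [0.4884, -0.3229, -0.0035]
ft_force: [-0.0, 0.3, -0.0]
grip_width: 0.0508
position: [0.4884, -0.3232, -0.0055]
ft_force: [-0.2, 0.6, 0.2]
grip_width: 0.0513
position: [0.4884, -0.3236, -0.0075]
ft_force: [0.1, 0.5, -0.3]
grip_width: 0.0513
```

View pics/w4.png

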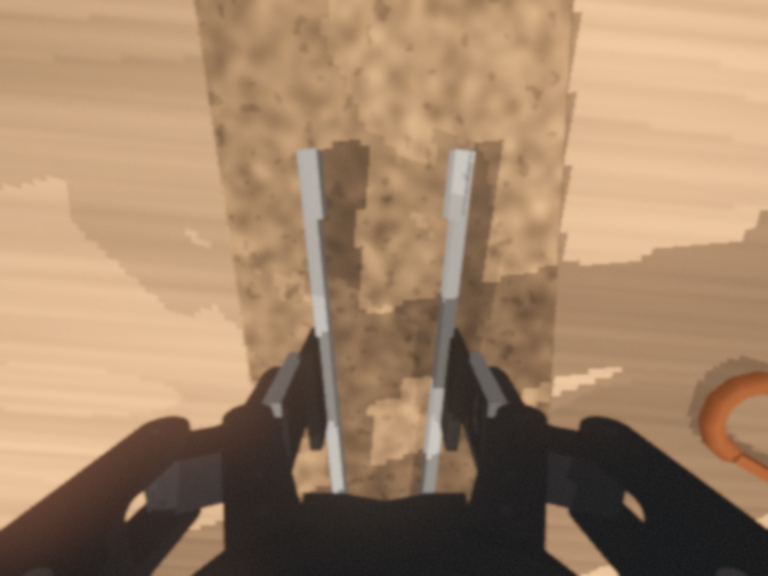

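The fingers now straddle the pads closely, with inner faces at (303,355) and (466,355). The jaw tips are at (308,150) and (462,150), 154 px apart. I'll squeeze and check that the jaws move in.

```bash
python3 -m crank '[0,0,0,0,0,0,56,0,0,0,0,0,0,53,0,0,0,0,0,0,53,0,0,0,0,0,0,53]' 40
python3 - <<'E'
from h import *
im=grab("wrist","w5.png"); a=np.load("w4.npy",allow_pickle=True).item()
for k in (a,im):
    r=cv2.cvtColor(k["frame"],cv2.COLOR_RGB2HSV)[108:125,190:330].astype(int)
    m=(r[...,1].mean(0)<45); print(np.where(m)[0]+190)
E
```

```text
time_s: 9.3
position: [0.4887, -0.3239, -0.0068]
tool_rot: [[0.085, -0.996, 0.001], [-0.996, -0.085, -0.001], [0.001, -0.001, -1.0]]
ft_force: [-0.0, -0.1, 5.9]
grip_width: 0.0453
[200 201 202 203 204 205 206 207 208 209 210 211 212 213 214 299 300 301
 302 303 304 305 306 307 308 309 310 311 312 313 314]
[211 212 213 214 215 216 217 218 219 220 221 222 223 224 289 290 291 292
 293 294 295 296 297 298 299 300 301 302 303 304]
```

```bash
python3 -m crank '[0,0,0,0,0,0,58,0,0,0,0,0,0,60,0,0,0,0,0,0.004,60,0,0,0,0,0,0,56,0,0,0,0,0,0,53,0,0,0,0,0,0,53,0,0,0,0,0,0,53]' 40
python3 -m crank '[0,0,0,0,0,0.01,53, 0,0,0,0,0,0.02,53, 0,0,0,0,0.01,0.03,53, 0,0,-0.04,0.01,0.035,0.01,53, 0,0,-0.04,0.01,0.04,0,53, 0,0,-0.04,0.01,0.04,0,53, 0,0,-0.04,0.01,0.04,0,53, 0,0,-0.04,0.01,0.04,0,53, 0,0,-0.025,0.01,0.04,0,53, 0,0,0,0.01,0.035,0,53, 0,0,0,0.008,0.025,0,53, 0,0,0,0.003,0.015,0,53, 0,0,0,0,0,0,53, 0,0,0,0,0,0,53]'
python3 - <<'E'
from h import *
im=grab("wrist","w6.png"); np.save("w6.npy",im,allow_pickle=True)
E
```

```text
time_s: 10.05
position: [0.4887, -0.3238, -0.0028]
tool_rot: [[0.085, -0.996, 0.001], [-0.996, -0.085, -0.001], [0.001, -0.001, -1.0]]
ft_force: [-1.0, 0.0, 5.7]
grip_width: 0.0451
time_s: 11.45
position: [0.5693, -0.0042, 0.0668]
tool_rot: [[-0.14, -0.99, -0.0], [-0.99, 0.14, -0.0], [0.0, 0.0, -1.0]]
ft_force: [-0.4, 0.7, -0.8]
grip_width: 0.0449
```

View pics/w6.png

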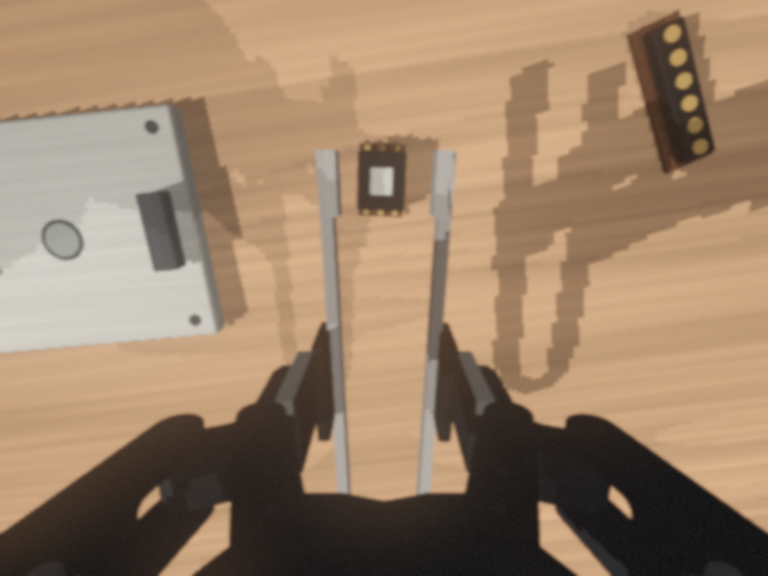

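The tongs are held now, and the relay sits square between the jaws in the picture (label at (381,181), jaw tips at (327,152) and (444,152)).

Run:
```python
from h import *
t=np.load("w6.npy",allow_pickle=True).item(); P=lambda u,v,z:ray(t,u/1.5,v/1.5,z)
o=observe();p=o["position"];R=o["tool_rot"];F=lambda q:((q-p)@-R[:,1]).round(4),((q-p)@R[:,0]).round(4)
print("relay fwd/right",F(P(381,181,.016)),"ends",F(P(382,145,.003)),F(P(381,216,.003)),P(381,181,.016))
print("jaws",F(P(319,150,.084)),F(P(454,150,.084)),F(P(386.5,150,.084)))
print("stage",P(62,239,.012),"edge",P(175,104,.012),P(219,332,.012))
print(o["position"])
```

```text
Traceback (most recent call last):
NameError: name 'q' is not defined
```

Run:
```python
from h import *
t=np.load("w6.npy",allow_pickle=True).item(); P=lambda u,v,z:ray(t,u/1.5,v/1.5,z)
o=observe();p=o["position"];R=o["tool_rot"];F=lambda q:(((q-p)@-R[:,1]).round(4),((q-p)@R[:,0]).round(4))
print("relay fwd/right",F(P(381,181,.016)),"ends",F(P(382,145,.003)),F(P(381,216,.003)),P(381,181,.016))
print("jaws",F(P(319,150,.084)),F(P(454,150,.084)),F(P(386.5,150,.084)))
print("stage",P(62,239,.012),"edge",P(175,104,.012),P(219,332,.012))
print(o["position"])
```

```text
relay fwd/right (np.float64(0.0652), np.float64(-0.0022)) ends (np.float64(0.0814), np.float64(-0.0018)) (np.float64(0.0482), np.float64(-0.0023)) [ 0.63412122 -0.01152539  0.016     ]
jaws (np.float64(0.0756), np.float64(-0.0203)) (np.float64(0.0756), np.float64(0.0199)) (np.float64(0.0756), np.float64(-0.0002))
stage [0.62882968 0.14407115 0.012     ] edge [0.67949574 0.07415473 0.012     ] [0.57179316 0.08098095 0.012     ]
[ 0.56927905 -0.0045576   0.06676044]
```

```bash
python3 -m crank '[0,0,0,0,0.001,-0.02,53, 0,0,0,0,0.001,-0.02,53, 0,0,0,0,0,-0.015,53, 0,0,0,0,0,-0.01,53, 0,0,0,0,0,-0.0045,53, 0,0,0,0,0,0,53]' 30
python3 -m crank '[0,0,0,0,0,0,50,0,0,0,0,0,0,47,0,0,0,0,0,0,42,0,0,0,0,0,0,42,0,0,0,0,0,0,42,0,0,0,0,0,0,42]' 30
```

```text
time_s: 12.1
position: [0.5694, -0.0021, -0.0029]
tool_rot: [[-0.14, -0.99, -0.0], [-0.99, 0.14, 0.0], [0.0, 0.0, -1.0]]
ft_force: [0.6, -0.6, -0.9]
grip_width: 0.0453
time_s: 12.7
position: [0.5698, -0.0017, -0.0024]
tool_rot: [[-0.14, -0.99, 0.001], [-0.99, 0.14, -0.0], [0.0, -0.001, -1.0]]
ft_force: [-0.9, -1.0, 3.5]
grip_width: 0.0397
```

```bash
python3 -m crank '[0,0,0,0,0,0.005,42,0,0,0,0,0,0.01,42,0,0,0,0,0,0.015,42,0,0,0,0,0,0.015,42,0,0,0,0,0,0.015,42,0,0,0,0,0,0.0,42,0,0,0.03,-0.001,0.015,0,42,0,0,0.03,-0.001,0.03,0,42,0,0,0.028,-0.001,0.035,0,42,0,0,0,-0.001,0.035,0,42,0,0,0,-0.001,0.024,0,42,0,0,0,-0.001,0.01,0,42,0,0,0,0,0,0,42,0,0,0,0,0,0,42]' 30
python3 - <<'E'
from h import *
im=grab("wrist","w7.png"); np.save("w7.npy",im,allow_pickle=True)
E
```

```text
time_s: 14.1
position: [0.5633, 0.1469, 0.0568]
tool_rot: [[-0.052, -0.999, -0.001], [-0.999, 0.052, -0.0], [0.0, 0.001, -1.0]]
ft_force: [0.9, 0.1, -0.2]
grip_width: 0.0395
```

View pics/w7.png

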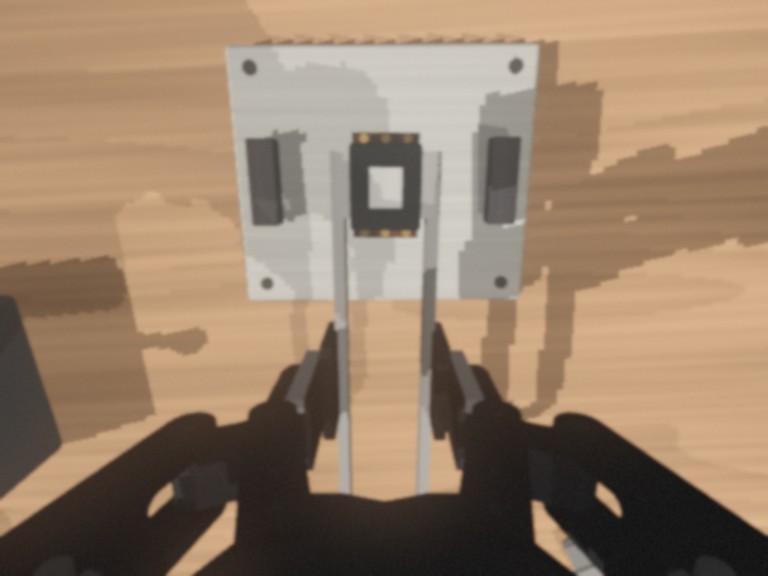

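The relay is in the jaws above the stage: label at (386,188), ends at (385,133) and (385,236). The stage corners are (226,45), (539,43), (520,299) and (248,299), with stops at about (265,181) and (503,181).

Run:
```python
from h import *
t=np.load("w7.npy",allow_pickle=True).item(); P=lambda u,v,z:ray(t,u/1.5,v/1.5,z)
o=observe();p=o["position"];R=o["tool_rot"];F=lambda q:np.array([(q-p)@-R[:,1],(q-p)@R[:,0]]).round(4)
print("relay label",F(P(386,188,.0754)),"ends",F(P(385,133,.0624)),F(P(385,236,.0624)),"sides",F(P(350,185,.0754)),F(P(420,185,.0754)))
c=[F(P(*q,.012)) for q in [(226,45),(539,43),(520,299),(248,299)]];print(c,"centre",sum(c)/4)
hsv=cv2.cvtColor(t["frame"],cv2.COLOR_RGB2HSV)
for x0 in (150,315):
    r=t["frame"][80:160,x0:x0+50].max(2); m=(r<105).astype(np.uint8); n,l,s,ce=cv2.connectedComponentsWithStats(m);i=1+s[1:,4].argmax(); q=ce[i]+[x0,80]; print("stop",s[i]+[x0,80,0,0,0],q*1.5,F(P(*(q*1.5),.020)))
print(p,o["grip_width"])
```

```text
relay label [ 0.0645 -0.0003] ends [ 0.0812 -0.0005] [ 0.0481 -0.0005] sides [ 0.0654 -0.0111] [0.0654 0.01  ]
[array([ 0.1189, -0.0653]), array([0.1197, 0.0623]), array([0.0109, 0.064 ]), array([ 0.0109, -0.0655])] centre [ 0.0651   -0.001125]
stop [ 165   92   24   57 1124] [265.18371886 180.0066726 ] [ 0.0658 -0.0511]
stop [ 323   91   24   57 1172] [500.83233788 178.14547782] [0.0666 0.0486]
[0.56347923 0.14649434 0.0569721 ] 0.03962855388648864
```

```bash
python3 -m crank '[0,0,0,0.0005,0.0007,-0.01,42,0,0,0,0,0,-0.015,42,0,0,0,0,0,-0.01,42,0,0,0,0,0,-0.005,42,0,0,0,0,0,-0.003,42,0,0,0,0,0,-0.001,42,0,0,0,0,0,0,42]'
for i in 1 2; do python3 -m crank '[0,0,0,0,0,-0.0015,42,0,0,0,0,0,0,42,0,0,0,0,0,0,42]'; done
```

```text
time_s: 14.85
position: [0.5642, 0.1481, 0.0135]
tool_rot: [[-0.052, -0.999, 0.001], [-0.999, 0.052, 0.0], [-0.0, -0.001, -1.0]]
ft_force: [0.4, -0.2, -0.8]
grip_width: 0.0404
time_s: 15.15
position: [0.564, 0.1482, 0.0119]
tool_rot: [[-0.052, -0.999, 0.0], [-0.999, 0.052, 0.0], [-0.0, -0.0, -1.0]]
ft_force: [-0.4, 0.2, -0.9]
grip_width: 0.0398
time_s: 15.45
position: [0.5641, 0.1481, 0.0103]
tool_rot: [[-0.052, -0.999, 0.0], [-0.999, 0.052, -0.0], [-0.0, -0.0, -1.0]]
ft_force: [1.1, 0.4, -1.2]
grip_width: 0.0402
```

```bash
for i in 1 2 3; do python3 -m crank '[0,0,0,0,-0.0002,-0.001,42,0,0,0,0,0,0,42,0,0,0,0,0,0,42]' | grep -E "pos|ft"; done
```

```text
position: [0.564, 0.1481, 0.0095]
ft_force: [-1.5, -0.2, 4.1]
position: [0.564, 0.1479, 0.0085]
ft_force: [-1.8, 2.1, 4.5]
position: [0.5641, 0.1477, 0.0075]
ft_force: [-1.9, 1.7, 5.5]
```

```bash
python3 -m crank '[0,0,0,0,0,0,46,0,0,0,0,0,0,48,0,0,0,0,0,0,50,0,0,0,0,0,0,52,0,0,0,0,0,0,53,0,0,0,0,0,0,53,0,0,0,0,0,0,53,0,0,0,0,0,0,53]'
python3 - <<'E'
from h import *
im=grab("wrist","w8.png"); np.save("w8.npy",im,allow_pickle=True)
E
```

```text
time_s: 17.15
position: [0.564, 0.1475, 0.0072]
tool_rot: [[-0.052, -0.999, -0.0], [-0.999, 0.052, 0.0], [-0.0, 0.0, -1.0]]
ft_force: [0.3, -0.2, -1.5]
grip_width: 0.0459
```

View pics/w8.png

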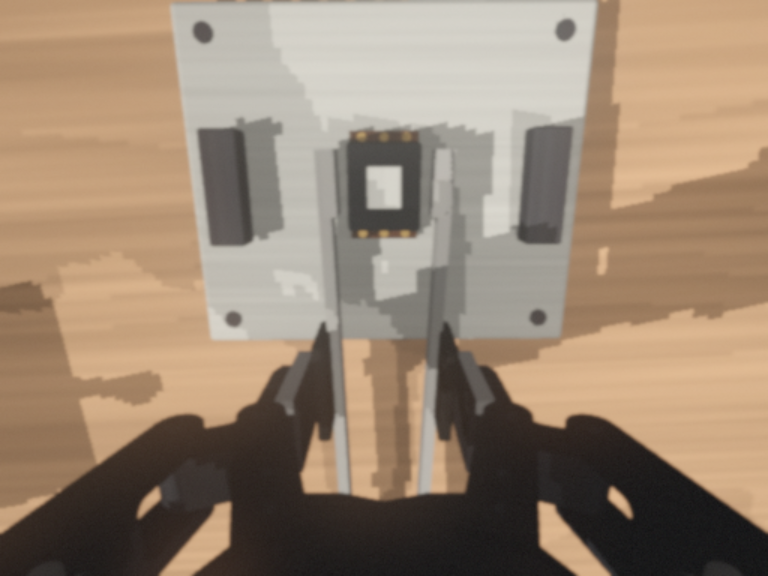

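The jaws have opened clear of the relay on both sides. The relay runs from (385,131) to (385,237), the stage corners are (172,3), (597,1), (562,338) and (211,338), and the stops are at about (222,186) and (547,184).

Run:
```python
from h import *
t=np.load("w8.npy",allow_pickle=True).item(); P=lambda u,v,z:ray(t,u/1.5,v/1.5,z)
o=observe();p=o["position"];R=o["tool_rot"];F=lambda q:np.array([(q-p)@-R[:,1],(q-p)@R[:,0]]).round(4)
print("label",F(P(385,188,.028)),"ends",F(P(385,131,.015)),F(P(385,237,.015)))
c=[F(P(*q,.012)) for q in [(172,3),(597,1),(562,338),(211,338)]];print(sum(c)/4)
print("stops inner",F(P(245,128,.022)),F(P(252,243,.022)),F(P(527,127,.022)),F(P(519,242,.022)))
print("screws", sum(F(P(*q,.012)) for q in [(203,32),(566,30),(538,317),(233,319)])/4)
```

```text
label [ 0.0648 -0.0001] ends [ 0.0818 -0.0001] [ 0.0483 -0.0001]
[0.06455  0.000125]
stops inner [ 0.0821 -0.0421] [ 0.0474 -0.0428] [0.0823 0.0424] [0.0477 0.0429]
screws [ 6.455e-02 -7.500e-05]
```

```bash
python3 -m crank '[0,0,0,0,0,0.005,53,0,0,0,0,0,0.01,53,0,0,0,0,0,0.02,53,0,0,0,0,0,0.025,53,0,0,0,0,-0.01,0.015,53,0,0,0,0,-0.025,0,53,0,0,0.03,-0.008,-0.04,0,53,0,0,0.03,-0.008,-0.045,0,53,0,0,0.03,-0.008,-0.045,0,53,0,0,0.03,-0.008,-0.045,0,53,0,0,0.018,-0.008,-0.045,0,53,0,0,0,-0.008,-0.045,0,53,0,0,0,-0.008,-0.045,0,53,0,0,0,-0.008,-0.045,0,53,0,0,0,-0.008,-0.04,0,53,0,0,0,-0.008,-0.03,0,53,0,0,0,-0.003,-0.011,0,53,0,0,0,0,0,0,53,0,0,0,0,0,0,53]'
python3 - <<'E'
from h import *
im=grab("wrist","w9.png"); np.save("w9.npy",im,allow_pickle=True)
t=get_image("top")
u,v=map(int,pix(t,[.63,.144,.012])); cv2.imwrite("pics/t9.png",cv2.resize(t["frame"][v-40:v+40,u-40:u+40,::-1],(560,560),interpolation=cv2.INTER_CUBIC))
E
```

```text
time_s: 19.1
position: [0.4812, -0.3224, 0.0825]
tool_rot: [[0.086, -0.996, 0.0], [-0.996, -0.086, 0.0], [-0.0, -0.0, -1.0]]
ft_force: [1.1, 0.5, -1.2]
grip_width: 0.0451
```

```bash
python3 -m crank '[0,0,0,0.004,-0.001,-0.02,53,0,0,0,0.004,-0.001,-0.025,53,0,0,0,0,0,-0.02,53,0,0,0,0,0,-0.012,53,0,0,0,0,0,-0.004,53,0,0,0,0,0,0,53]'
for i in 1 2 3; do python3 -m crank '[0,0,0,0,0,-0.0015,53,0,0,0,0,0,0,53]' | grep -E "pos|ft"; done
```

```text
time_s: 19.8
position: [0.4892, -0.3251, 0.0014]
tool_rot: [[0.086, -0.996, -0.0], [-0.996, -0.086, 0.0], [-0.0, 0.0, -1.0]]
ft_force: [0.0, 1.1, 0.2]
grip_width: 0.0452
position: [0.4893, -0.3257, 0.0004]
ft_force: [0.6, -0.2, -1.2]
position: [0.489, -0.3256, -0.0016]
ft_force: [0.6, -0.8, -0.7]
position: [0.4891, -0.3256, -0.0031]
ft_force: [-0.4, -0.8, 0.5]
```

```bash
python3 -m crank '[0,0,0,0,0,-0.0007,53,0,0,0,0,0,0,56,0,0,0,0,0,0,59,0,0,0,0,0,0,62,0,0,0,0,0,0,70,0,0,0,0,0,0,75,0,0,0,0,0,0,75,0,0,0,0,0,0.005,75,0,0,0,0,0,0.015,75,0,0,0,0,0,0.03,75,0,0,0,-0.01,0,0.04,75,0,0,0,-0.02,0,0.04,75,0,0,0,-0.02,0,0.03,75,0,0,0,0,0,0,75]'
python3 - <<'E'
from h import *
im=grab("wrist","w10.png"); np.save("w10.npy",im,allow_pickle=True)
t=get_image("top"); s=get_image("side"); np.save("t10.npy",t,allow_pickle=True)
f=lambda a:cv2.resize(a[:,:,::-1],(400,300),interpolation=cv2.INTER_CUBIC)
def crop(I,p,h=30):
    u,v=map(int,pix(I,p)); return f(I["frame"][v-h:v+h,u-h*4//3:u+h*4//3]),(u-h*4//3,v-h)
a,oa=crop(t,[.537,.355,.05]); b,ob=crop(s,[.537,.355,.05]); c,oc=crop(t,[.63,.144,.012])
print(oa,ob,oc,"scale 5")
cv2.imwrite("pics/m10.png",np.vstack([np.hstack([f(im["frame"]),c]),np.hstack([a,b])])); np.save("s10.npy",s,allow_pickle=True)
E
```

```text
time_s: 21.8
position: [0.4386, -0.3267, 0.1606]
tool_rot: [[0.085, -0.996, 0.005], [-0.996, -0.085, -0.006], [0.006, -0.004, -1.0]]
ft_force: [0.6, 0.3, -0.2]
grip_width: 0.0638
(89, 172) (205, 301) (153, 145) scale 5
```

View pics/m10.png

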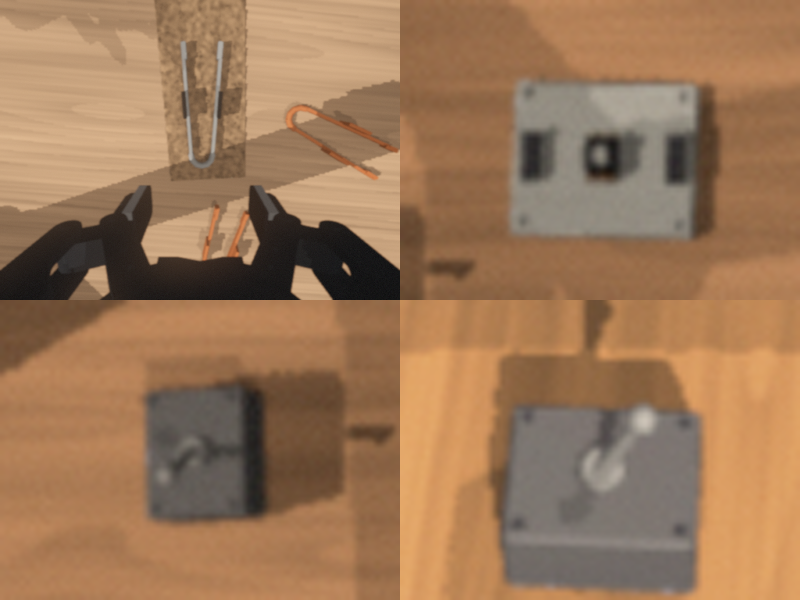

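The tongs lie free on the mat and the relay is on the stage. The toggle ball is at (165,475) in the top crop and (644,418) in the side crop, with collars at (192,452) and (602,468).

Run:
```python
from h import *
t=np.load("t10.npy",allow_pickle=True).item();s=np.load("s10.npy",allow_pickle=True).item()
print("ball",ray(t,122,207,.098),ray(s,253.8,324.6,.098),"collar",ray(t,127.4,202.4,.056),ray(s,245.4,334.6,.056))
A=lambda x,y,z:ray(t,89+x/5,172+y/5,z)
a,b,c,d=A(147,90,.05),A(240,85,.05),A(244,213,.05),A(150,216,.05);print("top corners",a,b,c,d,(a+b+c+d)/4)
w=np.load("w10.npy",allow_pickle=True).item();P=lambda u,v,z:ray(w,u*1.28,v*1.28,z)
print("tongs tips mid",(P(184,42,.014)+P(221,42,.014))/2,"bow",P(202,167,.008))
```

```text
ball [0.51781194 0.36488745 0.098     ] [0.51696499 0.36259858 0.098     ] collar [0.53648515 0.36180071 0.056     ] [0.5364845  0.36611982 0.056     ]
top corners [0.58041048 0.39529662 0.05      ] [0.58263086 0.33121697 0.05      ] [0.49448298 0.32787053 0.05      ] [0.49363931 0.39229922 0.05      ] [0.53779091 0.36167083 0.05      ]
tongs tips mid [ 0.5636991  -0.31978006  0.014     ] bow [ 0.40230232 -0.33327822  0.008     ]
```

```bash
python3 -m crank '[0,0,0,0,0.02,0.01,75,0,0,0,0,0.04,0.01,50,0,0,0,0,0.042,0.01,20,0,0,0,0,0.042,0.01,0,0,0,0,0,0.042,0,0,0,0,0,0,0.042,0,0,0,0,0,0,0.042,0,0,0,0,0,0,0.042,0,0,0,0,0,0,0.042,0,0,0,0,0,0,0.042,0,0,0,0,0,0,0.042,0,0,0,0,0,0,0.042,0,0,0,0,0,0,0.042,0,0,0,0,0,0,0.042,0,0,0,0,0,0,0.042,0,0,0,0,0,0,0.042,0,0,0,0,0,0,0.04,0,0,0,0,0,0,0.02,0,0,0,0,0,0,0,0,0]'
python3 -c "
from h import *
o=observe();print(o['q'],o['position'])"
```

```text
time_s: 23.85
position: [0.4372, 0.3853, 0.1949]
tool_rot: [[0.09, -0.996, -0.002], [-0.996, -0.09, -0.001], [0.0, 0.002, -1.0]]
ft_force: [0.5, 0.1, 0.3]
grip_width: -0.0001
[2.97457040e+01 2.61888912e+01 7.13421848e+01 3.27587652e-02
 8.25841196e+01 1.14593236e+02] [0.43719194 0.38533988 0.19487529]
```

```bash
python3 -m crank '[0,0,0,0,-0.022,-0.01,0,0,0,0,0,0,-0.03,0,0,0,0,0,0,-0.03,0,0,0,0,0,0,-0.03,0,0,0,0,0,0,-0.012,0,0,0,0,0.02,0,0,0,0,0,0,0.02,0,0,0,0,0,0,0.015,0,0,0,0,0,0,0,0,0,0]'
python3 -m crank '[0,0,0,0.01,0,0,0,0,0,0,0.01,0,0,0,0,0,0,0.01,0,0,0]'
python3 -m crank '[0,0,0,0.01,0,0,0,0,0,0,0.01,0,0,0,0,0,0,0,0,0,0]'
```

```text
time_s: 24.75
position: [0.4953, 0.3602, 0.0844]
tool_rot: [[0.085, -0.996, 0.001], [-0.996, -0.085, 0.0], [-0.0, -0.001, -1.0]]
ft_force: [-0.2, 0.5, 0.6]
grip_width: 0.0005
time_s: 25.05
position: [0.5243, 0.3607, 0.0843]
tool_rot: [[0.086, -0.996, -0.0], [-0.996, -0.086, 0.0], [-0.0, 0.0, -1.0]]
ft_force: [-2.5, -0.2, 0.9]
grip_width: 0.0002
time_s: 25.35
position: [0.5446, 0.3603, 0.0836]
tool_rot: [[0.085, -0.996, -0.001], [-0.996, -0.085, -0.0], [0.0, 0.001, -1.0]]
ft_force: [-0.7, 0.4, 0.9]
grip_width: 0.0002
```

```bash
for i in 1 2 3; do python3 -m crank '[0,0,0,0.004,0,0,0,0,0,0,0,0,0,0]' | grep -E "pos|ft"; done
```

```text
position: [0.5453, 0.3604, 0.0835]
ft_force: [-13.7, -0.9, 5.0]
position: [0.5459, 0.3605, 0.0834]
ft_force: [-27.2, -2.7, 11.1]
position: [0.5464, 0.3605, 0.0833]
ft_force: [-42.4, -4.0, 19.1]
```

End stop reached. Now I'll back off, rise and verify.

```bash
python3 -m crank '[0,0,0,-0.015,0,0,0,0,0,0,-0.02,0,0,0,0,0,0,-0.03,0,0,0,0,0,0,-0.02,0,0.02,0,0,0,0,0,0,0.04,0,0,0,0,0,0,0.04,0,0,0,0,-0.01,-0.03,0.03,0,0,0,0,0,-0.03,0,0,0,0,0,0,0,0,0]'
python3 - <<'E'
from h import *
t=get_image("top"); s=get_image("side")
f=lambda a:cv2.resize(a[:,:,::-1],(400,300),interpolation=cv2.INTER_CUBIC)
def crop(I,p,h=30):
    u,v=map(int,pix(I,p)); return f(I["frame"][v-h:v+h,u-h*4//3:u+h*4//3])
cv2.imwrite("pics/m11.png",np.vstack([np.hstack([crop(t,[.49,-.325,.01]),crop(t,[.63,.144,.012])]),np.hstack([crop(s,[.63,.144,.01]),crop(s,[.537,.355,.05])])]))
E
```

```text
time_s: 26.85
position: [0.4617, 0.2983, 0.2155]
tool_rot: [[0.083, -0.997, 0.003], [-0.997, -0.083, 0.0], [0.0, -0.003, -1.0]]
ft_force: [-0.7, 0.3, 0.0]
grip_width: -0.0001
```

View pics/m11.png

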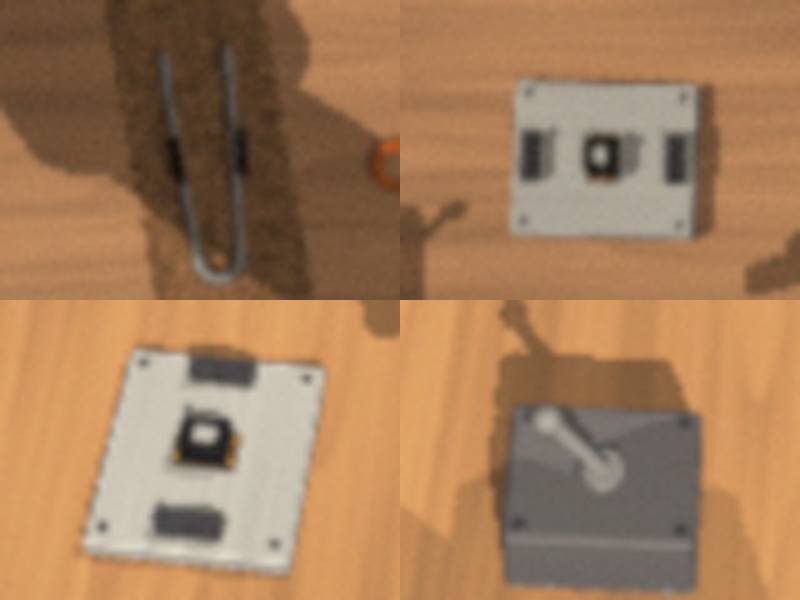

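The ball has moved to the far side (547,418). The relay is centred on the stage, the tongs are on the mat, and the arm is clear.

```bash
python3 -c "
from rig import *
print(close_job())"
```

```text
the job is handed in; nothing more can be done
None
```

I finished the whole task and handed the job in at about 27 s of the 56 s allowed; no verdict was reported.

- **Relay:** I carried it in the tongs and lowered it onto the stage until I felt light contact. The wrist picture after release put it less than 1 mm from the middle and square to the stops, with the jaws clear on both sides.
- **Tongs:** They lie flat and released on the mat. Their origin is about 12 mm (x) from the middle of the mat by my picture estimate and within a few millimetres across (y).
- **Toggle:** I pushed it until it met its end stop, about 42 N at the wrist. The last side picture shows it leaning to the far side. I judged it fully over from that and the stop, not from a measured angle.
- **Arm:** It was backed off and touching nothing at hand-in.

**Failed or disagreed:**
- **First grasp:** It closed above the tong pads and lifted nothing. The fingertips stand about 10–17 mm behind the TCP at that opening, not 14 mm ahead of it as specified. I went about 23 mm lower and the second grasp held. The tongs had not moved in between.
- **Bystanders:** I did not measure their positions at the end, but no move came near them.

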